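Close the pin polisher and hold its run paddle halfway

ROBOT

A 6-joint arm with a two-finger parallel gripper is mounted at the origin on the work surface. World frame = base frame: x ahead of the robot, y to its left, z up, the work surface at z = 0. Lengths are in m, angles in rad, forces in N, time in s.
With the tool pointing down it reaches from about 0.325 to 0.75 m from the base axis. Payload 7.6 kg.
Tool frame: the origin (TCP) lies on the centre line of the jaws, within the pads' length; the fingertips stand 25 mm ahead of it and the grasp point (between the pads) lies 6 mm ahead of it; z points along the fingers, y is the line along which they close (so a half turn about z gives the same grasp; the last joint's range is limited). The gripper opens to 85 mm and grips with 20 to 120 N. Pads are 22 mm wide; open, the fingers measure 114 mm over their backs; the gripper's body (76 mm by 85 mm) begins 54 mm behind the grasp point. The pads swing forward as they close: fully open they stand 13 mm farther back than shut.
Start: joints at [1.232, 0.052, 1.401, -0, 1.689, -0.07], TCP at [0.139, 0.506, 0.256] pointing down, gripper open.
Joint ranges: [-2.9, 2.9], [-0.91, 2.17], [0.12, 2.37], [-1.06, 4.2], [0.26, 2.73], [-2.93, 2.93]. Speed limits (rad/s): [2.57, 2.57, 3.01, 3.14, 3.14, 3.14].

INTERFACE

Orientations are given as a rotation vector (axis times angle).
In Python, from rig import readout, camera, camera_model, finish_job gives the robot as it stands. The module is installed in compiled form; this text tells all that it offers.
- The arm moves only by the shell command python3 -m handwheel 'ROWS' [FORCE]. ROWS is JSON, a list of rows, each a list of 3 entries, a list of its own where there are three numbers: the finger opening in mm, from 0 to 85.4, then the shift along the world's x, y, z as a fraction of full scale, then the turn, a rotation vector about the world's x, y, z as a fraction of full scale. A call has 1 to 5 rows; each row shifts and turns the commanded pose from where the row before left it; what a row does not reach is not made up. Full scale, the value 1, is 15 cm for a shift and pi rad for a turn. A row lasts 1/8 s, in which the tool goes at most 62.5 mm and 10.7 degrees, less where a joint would pass 70% of its speed; a pose out of reach is approached as far as the arm can. A call with a number of a shift or a turn outside -1 to 1 is refused whole. A call with a gripper value outside its range is refused whole. The fingers move at their own pace and stop on an object; FORCE is the grip in N (left out, the last holds). Time passes only in rows, so rows that do not move let the fingers close. It gives the time, the measured TCP pose, the force, the opening and the grip force at its end, in the units of the state.
- readout.sense(): the state, without advancing time (a new reading comes with each control period).
- camera(name): name is "scene" or "top" or "wrist"; returns the picture (420x560x3 uint8, red, green, blue); there is no depth.
- camera_model(name): a dict with "K" (3x3 intrinsics, pixels), "k1" (the pictures are not rectified: a ray, as slopes to the right and down, at radius r is drawn at 1 + k1 r^2 times it, then the intrinsics apply), "extrinsics" (4x4, takes a point from world to camera coordinates). Camera axes: x right, y down, z forward; pixel columns grow to the right and rows downward; lengths in m; the calibration is good to about 2 mm. A picture is of the moment at which its call begins: read the wrist's pose just before it. camera_model takes no time and is no camera call; for the wrist camera it gives the pose at the moment of the call.
- finish_job(): hands the job in; it is judged then, once.
The state is a dict: "t": time; "qpos": joint angles; "joint_velocities": joint speeds; "tau": joint torques, N m; "position": TCP position; "orientation": TCP orientation; "force": force on the tool from outside, world axes, zero at the start; "torque": the same for the moment, N m; "grip_width": finger opening in m; "finger_force": force on a finger pad.
Only numpy, scipy, OpenCV 4.12 (cv2) and the standard library are available. Lean on these libraries where they do the work, as an engineer would, in place of code of your own. Each camera call takes 0.05 s, during which the arm holds its last target. There are 200 camera calls.

TASK

Lower the open lid of the pin polisher until it is fully closed, without letting it slam. Then press the sprung paddle of the hold-to-run control about halfway down, until its top is level with the sloping top edges of the guard cheeks beside it, and finish while still holding it there: the program ends with the robot pressing. Never push the paddle to the bottom, do not press it before the lid is closed, and leave the jar, the hammer and the ring mandrel alone.

Things in the scene. Friction and masses are not known exactly. Their poses are not given: they have to be found in the camera images.
- polisher: Bench pin polisher: grey open-topped housing, 180 deep (x) by 200 wide (y) by 110 mm high, walls 8 mm, fixed to the bench. Origin at the centre of its underside; own x points from its front (nearer the robot; dark panel) to the hinge at its back, z up. Its yaw and place change, and it may stand to the left or the right.
- lid (a joint): Angle of the polisher's lid in rad: 0 closed, grows as it opens upward (1.57 upright); it starts between 1.0 and 1.4. The hinge is stiff: the lid stays where it is left and takes about 0.5 to 2 N at the tab to close, so it must be pushed all the way down.
- lid_hinge (a point): Point on the lid's hinge axis, in the middle of the housing's back top edge: in the polisher's frame at x +90, y 0, z 110.5 mm. The axis runs along the polisher's y. Its frame turns with the lid: own -x points along the lid to its free edge, own z is square to the lid out of its outer face (up when closed).
- lid_tab (a point): Point on the lid's outer face, at the middle of the tab on its free edge. The lid is a flat grey plate 180 long by 200 wide by 10 mm thick; its underside passes through the hinge axis. The tab is bare aluminium, 60 wide by 10 mm thick, and stands 25 mm past the free edge; this point lies 192.5 mm along the lid from the hinge and 10 mm out of its underside.
- control: Hold-to-run hand control, fixed to the bench: black block 150 (x) by 100 (y) by 38 mm high; on it a sloping paddle between two dark steel guard cheeks 6 mm thick, 76 mm apart, whose straight top edges rise from the paddle's hinge to its free end at 0.18 rad. Origin at the centre of its underside; own x points from the paddle's free end to its hinge. Stands on the other side from the polisher.
- paddle_hinge (a point): Point on the paddle's hinge axis, which runs along the control's y: in the control's frame at x +55, y 0, z 50 mm.
- paddle (a joint): Press angle of the paddle in rad: 0 released, 0.36 bottomed on its stop; halfway is 0.18, the paddle's top then level with the cheeks' top edges (anything from 0.11 to 0.25 is good). The spring returns it when released. Pressed at paddle_pad it takes about 3 N to start moving, 6.5 N at halfway and 10 N at the bottom.
- paddle_pad (a point): Point on the middle of the paddle's top face (thin black rubber pad), 80 mm from its hinge: where to press. The paddle is an aluminium plate 110 long by 70 wide by 10 mm thick; its top face passes through the hinge axis and slopes up to the free end at 0.36 rad minus the press angle. The point comes down about 14 mm from released to halfway.
- jar: Bystander: glass jar with a brass cap, 72 diameter by 75 mm high, standing on the bench beyond the work. Origin at the centre of its underside.
- hammer: Bystander: hammer with a wooden handle, 240 mm long, lying on the bench to the robot's right. Origin under its middle.
- mandrel: Bystander: dark steel ring mandrel, a taper 200 mm high on a round foot of 90 mm, standing on the bench to the robot's left. Origin at the centre of its underside.

How it is judged:
On the way, in this order (a step that is already met when the one before it is completed fails the run):
1. the lid is fully closed, the paddle still released (value of joint lid below 0.03 rad and value of joint paddle below 0.05 rad), for 0.2 s.
2. the paddle is held about halfway down, the lid closed (value of joint lid below 0.03 rad and value of joint paddle between 0.11 and 0.25 rad), for 0.5 s.
At the end, for the whole second after the job is handed in: The lid is closed (under 0.03 rad), and the robot itself holds the paddle still between 0.11 and 0.25 rad of press (halfway is 0.18), pushing on it with more than 2 N, through the last second (all of step 2 and velocity of joint paddle between -0.1 and 0.1 rad/s and contact force between any of the fingers, the arm and control above 2 N); the arm keeps its last pose, push and grip.
It fails at once if the paddle is pushed to the bottom (past 0.33 rad) (value of joint paddle above 0.33 rad).
It fails at once if the paddle is pressed (past 0.08 rad) while the lid is open (over 0.06 rad) (value of joint paddle above 0.08 rad and value of joint lid above 0.06 rad).
It fails at once if the lid slams: it comes down faster than 2.5 rad/s in its last 0.3 rad (value of joint lid below 0.3 rad and velocity of joint lid below -2.5 rad/s).
It fails at once if the jar, hammer or mandrel is moved more than 30 mm (distance of any of jar, hammer, mandrel from where it was at the start of the episode above 0.03 m).
It also fails if it takes over 48 s, if anything falls off the work surface, if the arm or the gripper's body presses on something with over 40 N, if the wrist force passes 120 N, or if a joint passes its speed limit or range.

## Working session

There is one attempt and no reset: what is moved stays moved. The work goes in short steps, Python scripts to look and compute and a shell command to move; the robot and the scene stay as the last step left them, time stands still between calls to the robot, and variables do not carry over. Pictures are saved under pics/ and viewed, at most 10 in all, crops included, and the job is handed in when it is done.

```bash
mkdir -p pics; python3 - <<'E'
from rig import readout,camera,camera_model
import cv2,numpy as np
s=readout.sense();print({k:np.round(v,3).tolist() for k,v in s.items()})
for n in("scene","top"):
    cv2.imwrite(f"pics/{n}0.png",cv2.resize(camera(n)[:,:,::-1],(800,600),interpolation=cv2.INTER_CUBIC))
    m=camera_model(n);print(n,np.round(m["K"],2).tolist(),m["k1"],np.round(m["extrinsics"],4).tolist())
E
```

```text
{'t': 0.0, 'qpos': [1.232, 0.053, 1.402, -0.0, 1.689, -0.07], 'joint_velocities': [0.001, 0.0, -0.001, -0.001, 0.002, -0.001], 'tau': [0.0, -38.166, -36.02, 0.0, 0.006, -0.0], 'position': [0.139, 0.506, 0.255], 'orientation': [-0.421, -3.113, 0.002], 'force': [0.073, 1.593, 0.092], 'torque': [0.021, 0.011, 0.038], 'finger_force': 0.0, 'grip_width': 0.086}
scene [[465.9, 0.0, 279.08], [0.0, 465.9, 200.54], [0.0, 0.0, 1.0]] -0.10574325179367533 [[-0.7277, 0.6859, 0.0033, 0.4362], [0.5109, 0.5452, -0.6647, -0.2466], [-0.4577, -0.482, -0.7471, 1.5727], [0.0, 0.0, 0.0, 1.0]]
top [[429.34, 0.0, 274.74], [0.0, 429.34, 204.48], [0.0, 0.0, 1.0]] -0.06691632516488218 [[-0.0162, -0.9995, -0.0281, 0.0356], [-0.9871, 0.0205, -0.1586, 0.5915], [0.1591, 0.0252, -0.9869, 1.2698], [0.0, 0.0, 0.0, 1.0]]
```

View pics/scene0.png

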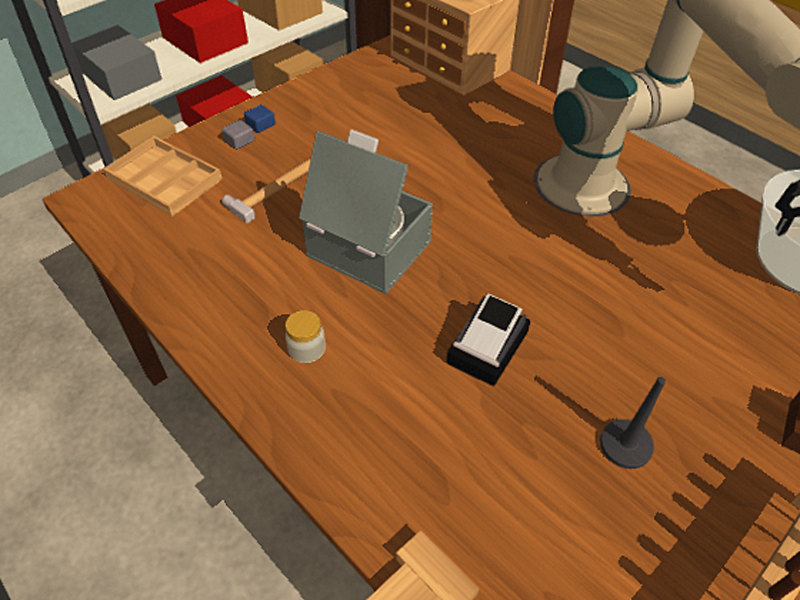

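View pics/top0.png

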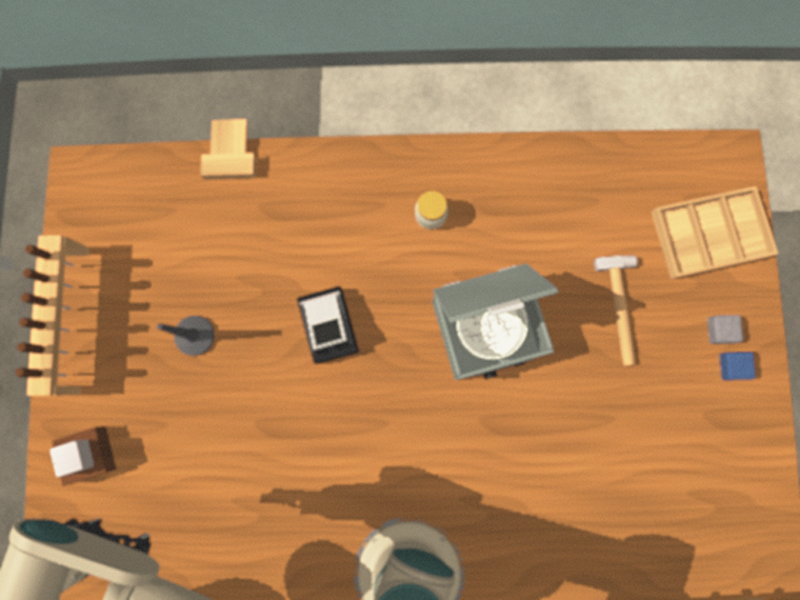

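The scene view shows the polisher, lid open, near (365,220) with the tab at (363,141). The control is at (488,340). The top view shows the polisher at (495,325) and the control at (327,325). The jar is at (431,210), beyond both. I'll enlarge both objects.

```bash
python3 - <<'E'
from rig import camera
import cv2,numpy as np
S=camera("scene")[:,:,::-1];T=camera("top")[:,:,::-1]
# crops (u0,v0) size, scale
def c(I,u,v,w,h,k):return cv2.resize(I[v:v+h,u:u+w],(w*k,h*k),interpolation=cv2.INTER_CUBIC)
cv2.imwrite("pics/pol.png",np.hstack([c(S,205,85,100,120,4),c(T,300,175,100,120,4)]))
cv2.imwrite("pics/ctl.png",np.hstack([c(S,305,198,72,80,5),c(T,200,190,60,80,5)]))
E
```

```text
(no output)
```

View pics/pol.png

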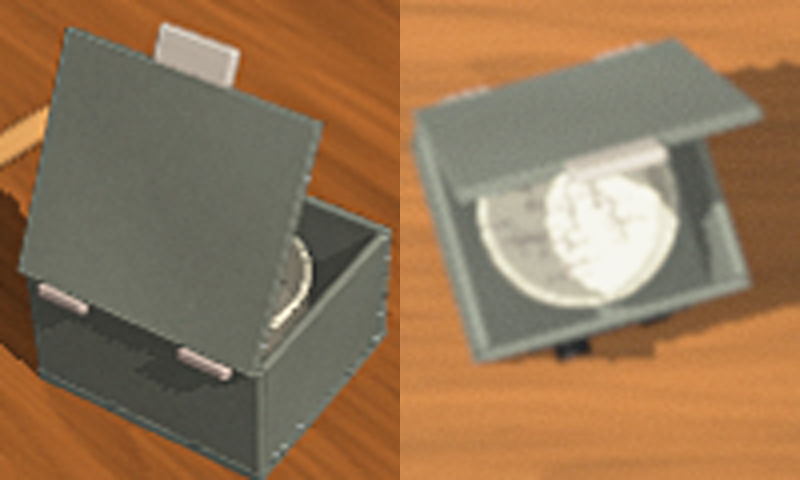

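View pics/ctl.png

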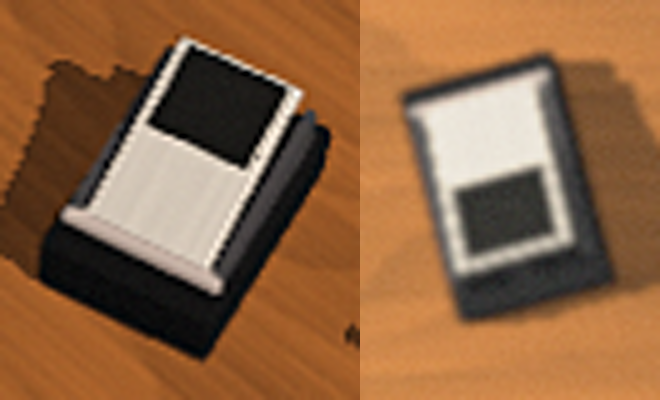

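The polisher crop shows the lid open, with outer-face corners in the scene half at (68,30), (322,122), (20,270) and (255,372), and the housing base corner at (262,477). In the control crop, the paddle's free end (nearer the robot) is at (183,40)–(300,93) in the scene half. Its hinge is on the far side. Next I fit both poses.

```bash
cat > h.py <<'E'
import numpy as np
from scipy.spatial.transform import Rotation as R
from rig import camera_model
M={n:camera_model(n) for n in("scene","top")}
def proj(n,P):
    m=M[n];E=np.array(m["extrinsics"]);p=np.atleast_2d(P)@E[:3,:3].T+E[:3,3]
    s=p[:,:2]/p[:,2:];s=s*(1+m["k1"]*(s**2).sum(1,keepdims=True))
    K=np.array(m["K"]);return s*[K[0,0],K[1,1]]+[K[0,2],K[1,2]]
def body(q,P):return R.from_rotvec([0,0,q[2]]).apply(np.atleast_2d(P)/1000)+[q[0],q[1],0]
def lid(a,P):return R.from_rotvec([0,a,0]).apply(np.atleast_2d(P))+[90,0,110.5]
E
python3 - <<'E'
from h import *
from scipy.optimize import least_squares as LS
o=lambda c,u,v,k:(np.array(c)+.5)/k-.5+[u,v]
# polisher
Sb=[(90,100,0),(90,-100,0),(-90,100,110),(-90,100,0)];Sbp=o([(262,477),(40,377),(388,232),(386,332)],205,85,4)
Sl=[(-180,-100,10),(-180,100,10),(0,-100,10),(0,100,10)];Slp=o([(68,32),(320,125),(20,270),(255,372)],205,85,4)
Tb=[(-90,100,110),(-90,-100,110)];Tbp=o([(78,358),(348,285)],300,175,4)
Tl=[(-180,100,10),(-180,-100,10),(0,100,10),(0,-100,10)];Tlp=o([(60,192),(360,108),(15,113),(280,40)],300,175,4)
def f(q):return np.vstack([proj("scene",body(q,Sb))-Sbp,proj("scene",body(q,lid(q[3],Sl)))-Slp,proj("top",body(q,Tb))-Tbp,proj("top",body(q,lid(q[3],Tl)))-Tlp]).ravel()
r=LS(f,[.5,-.2,.2,1.2],loss="soft_l1");print("pol",r.x.round(4));print(f(r.x).reshape(-1,2).round(1).tolist())
q=r.x
for a in np.r_[q[3],np.arange(1.2,-.1,-.2)]:print(round(a,2),body(q,lid(a,(-192.5,0,10))).round(4))
S=[(75,50,0),(-75,50,38),(-47.9,-35,88.75),(-47.9,35,88.75)];Sp=o([(205,360),(328,132),(183,40),(300,93)],305,198,5)
T=[(75,50,38),(75,-50,38),(-75,50,38),(-75,-50,38),(-47.9,35,88.75),(-47.9,-35,88.75)];Tp=o([(45,98),(190,55),(105,320),(252,282),(100,273),(212,242)],200,190,5)
g=lambda q:np.vstack([proj("scene",body(q,S))-Sp,proj("top",body(q,T))-Tp]).ravel()
r=LS(g,[.5,.2,.2],loss="soft_l1");print("ctl",r.x.round(4));print(g(r.x).reshape(-1,2).round(1).tolist())
for p in(0,.18,.36):
    a=.36-p;print(p,body(r.x,(55-80*np.cos(a),0,50+80*np.sin(a))).round(4))
E
```

```text
pol [ 0.5148 -0.1806  0.251   1.1009]
[[-0.1, 1.8], [0.1, 0.1], [1.7, -0.9], [0.7, 1.0], [-0.3, -1.5], [-0.1, -0.1], [-0.8, 0.4], [-0.6, 2.0], [1.9, 1.4], [1.3, 0.9], [-0.4, 0.1], [0.6, 0.0], [-0.4, -0.5], [-0.9, -0.4]]
1.1 [[ 0.5261 -0.1777  0.2867]]
1.2 [[ 0.5434 -0.1733  0.2935]]
1.0 [[ 0.5093 -0.182   0.2779]]
0.8 [[ 0.479  -0.1898  0.2556]]
0.6 [[ 0.4535 -0.1963  0.2274]]
0.4 [[ 0.434  -0.2013  0.1947]]
0.2 [[ 0.4211 -0.2046  0.1585]]
0.0 [[ 0.4155 -0.2061  0.1205]]
ctl [0.5266 0.1668 0.2594]
[[-0.2, 1.3], [1.6, -1.0], [-0.1, -1.2], [0.6, -1.0], [-1.2, -1.0], [0.8, -1.2], [-1.0, 1.3], [1.1, -0.0], [-0.1, -0.3], [0.3, -0.6]]
0 [[0.5074 0.1617 0.0782]]
0.18 [[0.5037 0.1607 0.0643]]
0.36 [[0.5024 0.1604 0.05  ]]
```

The fit residuals are about 1–2 px, and the sizes, heights and reach are consistent. The lid is at about 1.10 rad. I'll raise the tool, close the fingers and move behind the lid's tab.

```bash
python3 -m handwheel '[[0,[0,0,0.4],[0,0,0]],[0,[0,0,0.4],[0,0,0]],[0,[0.2,-0.32,0],[0,0,0.03]],[0,[0.2,-0.32,0],[0,0,0.03]],[0,[0.2,-0.32,0],[0,0,0.03]]]' 40
python3 -m handwheel '[[0,[0.2,-0.32,0],[0,0,0.03]],[0,[0.2,-0.32,0],[0,0,0.03]],[0,[0.2,-0.32,0],[0,0,0.015]],[0,[0.2,-0.32,0],[0,0,0]],[0,[0.2,-0.32,0],[0,0,0]]]'
```

```text
t: 0.82
position: [0.2299, 0.3607, 0.3762]
orientation: [-0.028, 3.141, 0.0]
force: [1.3, -0.2, 0.8]
grip_width: 0.0
finger_force: 0.0
t: 1.45
position: [0.38, 0.1204, 0.3763]
orientation: [-0.391, 3.117, 0.0]
force: [0.7, 0.8, -0.5]
grip_width: 0.0001
finger_force: 0.0
```

```bash
python3 -m handwheel '[[0,[0.21,-0.32,0],[0,0,0]],[0,[0.21,-0.32,0],[0,0,0]],[0,[0.21,-0.32,0],[0,0,0]],[0,[0.21,-0.32,0],[0,0,0]],[0,[0.21,-0.32,0],[0,0,0]]]'
python3 -m handwheel '[[0,[0.2,-0.31,0],[0,0,0]],[0,[0,0,0],[0,0,0]]]'
python3 - <<'E'
from h import *
from rig import camera
import cv2
S=camera("scene")[:,:,::-1];T=camera("top")[:,:,::-1]
f=lambda I,u,v:cv2.resize(I[v:v+160,u:u+130],(390,480),interpolation=cv2.INTER_CUBIC)
cv2.imwrite("pics/pre.png",np.hstack([f(S,195,35),f(T,290,150)]))
E
```

```text
t: 2.08
position: [0.5377, -0.1196, 0.3762]
orientation: [-0.391, 3.117, 0.0]
force: [-0.3, 0.1, -0.1]
grip_width: -0.0
finger_force: 0.0
t: 2.33
position: [0.5679, -0.1674, 0.3724]
orientation: [0.384, -3.113, -0.004]
force: [-1.7, 0.7, 0.1]
grip_width: -0.0001
finger_force: 0.0
```

View pics/pre.png

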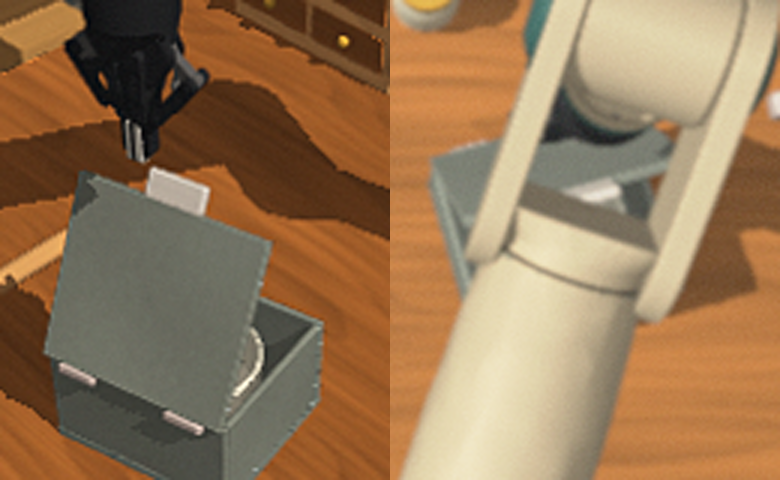

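The left half shows the closed fingertips at (137,158), above and behind the lid, with the tab at (178,190). The right half shows the arm over the lid. I'll check the tip against projection and compute the sweep waypoints.

```bash
python3 -m handwheel '[[0,[0,0,-0.28],[0,0,0]],[0,[0,0,-0.28],[0,0,0]],[0,[0,0,0],[0,0,0]]]'
python3 - <<'E'
from h import *
print(proj("scene",[.568,-.1675,.3475]))
q=[.5148,-.1806,.251]
for a in [1.1,1,.9,.8,.7,.6,.5,.4,.3,.2,.1,0]:
    p=lid(a,(-187,0,10))[0]+[11,0,25]; print(a,body(q,p).round(4)[0])
E
```

```text
t: 2.8
position: [0.5655, -0.1627, 0.2898]
orientation: [0.393, -3.112, -0.004]
force: [1.2, -0.2, 0.6]
grip_width: 0.0001
finger_force: 0.0
[[241.98478418  86.83424395]]
1.1 [ 0.5391 -0.1744  0.3067]
1 [ 0.5229 -0.1785  0.2983]
0.9 [ 0.5076 -0.1824  0.2882]
0.8 [ 0.4934 -0.1861  0.2766]
0.7 [ 0.4803 -0.1894  0.2636]
0.6 [ 0.4686 -0.1924  0.2493]
0.5 [ 0.4583 -0.1951  0.2339]
0.4 [ 0.4496 -0.1973  0.2175]
0.3 [ 0.4424 -0.1992  0.2003]
0.2 [ 0.437  -0.2005  0.1825]
0.1 [ 0.4334 -0.2015  0.1641]
0 [ 0.4315 -0.202   0.1455]
```

```bash
python3 -m handwheel '[[0,[-0.13,-0.045,0],[0,0,0]],[0,[-0.13,-0.045,0],[0,0,0]],[0,[-0.13,-0.045,-0.01],[0,0,0]],[0,[-0.095,-0.025,-0.077],[0,0,0]],[0,[-0.087,-0.022,-0.087],[0,0,0]]]'
python3 - <<'E'
from h import *
from rig import camera
import cv2
S=camera("scene")[:,:,::-1]
cv2.imwrite("pics/mid.png",cv2.resize(S[35:195,190:340],(600,640))[:600])
E
```

```text
t: 3.42
position: [0.4814, -0.1915, 0.2703]
orientation: [-0.392, 3.111, -0.006]
force: [0.7, -0.2, 1.1]
grip_width: 0.0
finger_force: 0.6
```

View pics/mid.png

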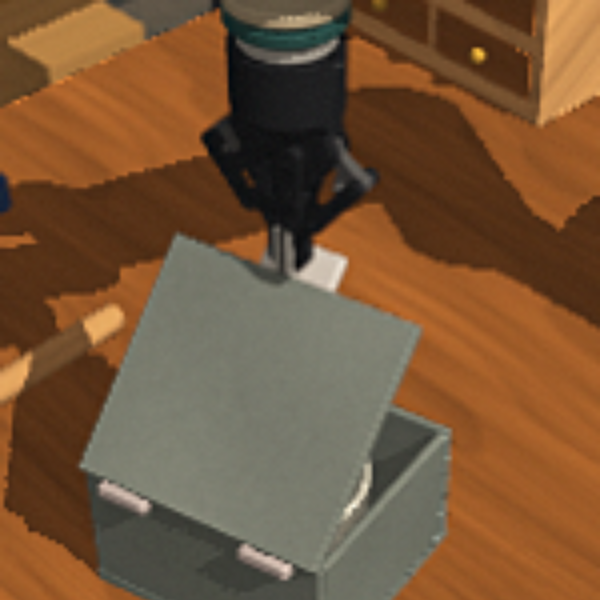

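The fingertips at (282,275) bear on the outer face just inside the tab, and the lid has started to come down. I'll follow the arc.

```bash
python3 -m handwheel '[[0,[-0.078,-0.02,-0.115],[0,0,0]],[0,[-0.069,-0.018,-0.113],[0,0,0]],[0,[-0.058,-0.015,-0.115],[0,0,0]],[0,[-0.048,-0.012,-0.115],[0,0,0]],[0,[-0.036,-0.009,-0.119],[0,0,0]]]'
python3 -m handwheel '[[0,[-0.024,-0.006,-0.08],[0,0,0]],[0,[-0.01,-0.003,-0.06],[0,0,0]],[0,[0,0,-0.04],[0,0,0]],[0,[0,0,-0.02],[0,0,0]],[0,[0,0,0],[0,0,0]]]'
```

```text
t: 4.1
position: [0.4386, -0.2029, 0.1818]
orientation: [-0.392, 3.113, -0.004]
force: [0.5, -0.7, 1.0]
grip_width: 0.0004
finger_force: 0.4
t: 4.72
position: [0.4327, -0.204, 0.1496]
orientation: [0.391, -3.117, -0.0]
force: [0.7, 0.2, 0.8]
grip_width: -0.0002
finger_force: 0.0
```

```bash
python3 -m handwheel '[[0,[0,0,-0.02],[0,0,0]],[0,[0,0,0],[0,0,0]]]';python3 -m handwheel '[[0,[0,0,-0.01],[0,0,0]],[0,[0,0,0],[0,0,0]]]';python3 -m handwheel '[[0,[0,0,-0.01],[0,0,0]],[0,[0,0,0],[0,0,0]]]'
```

```text
t: 4.97
position: [0.4327, -0.204, 0.1466]
orientation: [0.391, -3.117, -0.0]
force: [0.4, -0.3, 0.4]
grip_width: 0.0
finger_force: 0.0
t: 5.22
position: [0.4327, -0.2041, 0.1455]
orientation: [-0.391, 3.117, -0.0]
force: [-0.7, 0.6, 3.1]
grip_width: 0.0001
finger_force: 1.4
t: 5.48
position: [0.4328, -0.2042, 0.1454]
orientation: [-0.391, 3.116, -0.001]
force: [-5.5, 2.5, 12.2]
grip_width: -0.0003
finger_force: 6.1
```

Contact is firm at exactly the expected closed height. I'll hold briefly, lift and move over the paddle.

```bash
python3 -m handwheel '[[0,[0,0,0],[0,0,0]],[0,[0,0,0.25],[0,0,0]],[0,[0,0,0.35],[0,0,0]],[0,[0.071,0.35,0],[0,0,0]],[0,[0.071,0.35,0],[0,0,0]]]';python3 -m handwheel '[[0,[0.071,0.35,0],[0,0,0]],[0,[0.071,0.35,0],[0,0,0]],[0,[0.071,0.35,0],[0,0,0]],[0,[0.071,0.35,0],[0,0,0]],[0,[0.071,0.34,0],[0,0,0]]]'
python3 - <<'E'
from h import *
from rig import camera,readout
import cv2
s=readout.sense();print(s["position"].round(4) if hasattr(s["position"],"round") else s["position"]);p=np.array(s["position"])
print("tip scene px",proj("scene",p-[0,0,.025]))
S=camera("scene")[:,:,::-1]
cv2.imwrite("pics/ov.png",cv2.resize(S[80:290,190:400],(600,600),interpolation=cv2.INTER_CUBIC))
E
```

```text
t: 6.1
position: [0.4542, -0.0982, 0.2342]
orientation: [-0.388, 3.116, -0.001]
force: [1.0, -0.2, -0.5]
grip_width: 0.0001
finger_force: 0.0
t: 6.72
position: [0.5073, 0.1638, 0.2335]
orientation: [-0.391, 3.117, 0.0]
force: [0.0, -1.3, 0.8]
grip_width: -0.0002
finger_force: 0.0
[0.5073 0.1638 0.2335]
tip scene px [[354.7032628 185.1261881]]
```

View pics/ov.png

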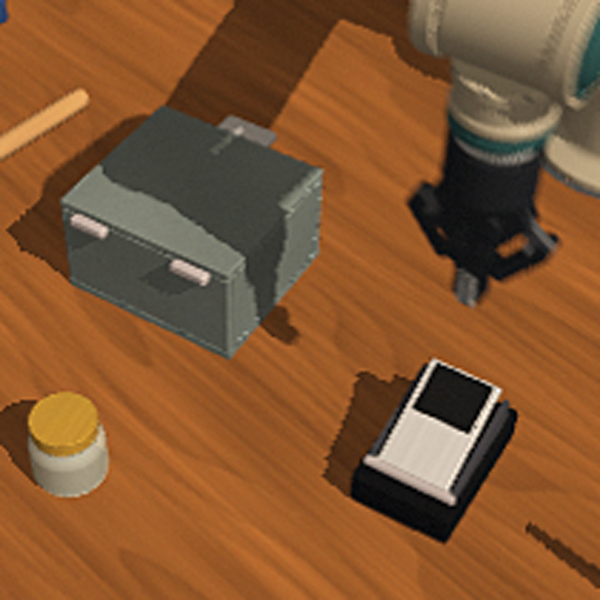

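The lid at (195,200) lies flat and closed. The fingertips at (466,300) hover over the paddle's pad at (456,398). Descending to first contact, expected at TCP z≈0.109.

```bash
python3 -m handwheel '[[0,[-0.02,-0.02,-0.3],[0,0,0]],[0,[0,0,-0.3],[0,0,0]],[0,[0,0,-0.15],[0,0,0]],[0,[0,0,-0.03],[0,0,0]],[0,[0,0,0],[0,0,0]]]'; for i in 1; do :; done
python3 -m handwheel '[[0,[0,0,-0.02],[0,0,0]],[0,[0,0,0],[0,0,0]]]'
python3 -m handwheel '[[0,[0,0,-0.015],[0,0,0]],[0,[0,0,0],[0,0,0]]]'
python3 -m handwheel '[[0,[0,0,-0.015],[0,0,0]],[0,[0,0,0],[0,0,0]]]'
```

```text
t: 7.4
position: [0.5046, 0.159, 0.1174]
orientation: [-0.391, 3.116, 0.0]
force: [-0.2, 0.2, 0.2]
grip_width: -0.0001
finger_force: 0.0
t: 7.65
position: [0.5045, 0.159, 0.1143]
orientation: [-0.391, 3.116, 0.0]
force: [0.4, 1.4, 1.1]
grip_width: -0.0001
finger_force: 0.0
t: 7.9
position: [0.5041, 0.1589, 0.1113]
orientation: [0.391, -3.117, -0.0]
force: [-0.1, -0.9, 0.1]
grip_width: 0.0002
finger_force: 0.0
t: 8.15
position: [0.5041, 0.1589, 0.1089]
orientation: [0.391, -3.117, -0.0]
force: [-0.0, 0.0, -0.7]
grip_width: -0.0001
finger_force: 0.0
```

```bash
python3 -m handwheel '[[0,[0,0,-0.01],[0,0,0]],[0,[0,0,0],[0,0,0]]]'
python3 -m handwheel '[[0,[0,0,-0.01],[0,0,0]],[0,[0,0,0],[0,0,0]]]'
python3 -m handwheel '[[0,[0,0,-0.01],[0,0,0]],[0,[0,0,0],[0,0,0]]]'
```

```text
t: 8.4
position: [0.5043, 0.1589, 0.1079]
orientation: [-0.391, 3.117, 0.0]
force: [-0.3, 0.9, 0.5]
grip_width: 0.0003
finger_force: 0.3
t: 8.65
position: [0.5044, 0.159, 0.1065]
orientation: [-0.391, 3.117, 0.0]
force: [-1.5, 0.2, 3.6]
grip_width: 0.0003
finger_force: 1.5
t: 8.9
position: [0.5043, 0.1589, 0.1047]
orientation: [-0.391, 3.117, 0.0]
force: [0.4, 0.1, 3.0]
grip_width: -0.0001
finger_force: 1.7
```

```bash
python3 -m handwheel '[[0,[0,0,-0.02],[0,0,0]],[0,[0,0,-0.02],[0,0,0]],[0,[0,0,-0.02],[0,0,0]],[0,[0,0,-0.015],[0,0,0]],[0,[0,0,0],[0,0,0]]]'
python3 -m handwheel '[[0,[0,0,0],[0,0,0]],[0,[0,0,0],[0,0,0]]]'
python3 - <<'E'
from rig import camera,readout
import cv2,numpy as np
S=camera("scene")[:,:,::-1]
cv2.imwrite("pics/pr.png",cv2.resize(S[190:280,300:390],(600,600),interpolation=cv2.INTER_CUBIC))
f=[]
for i in range(8):
    camera("top");s=readout.sense();f.append(s["force"][2])
print(np.mean(f),s["position"])
E
```

```text
t: 9.52
position: [0.504, 0.1589, 0.0932]
orientation: [0.391, -3.117, -0.0]
force: [-1.9, -0.5, 6.6]
grip_width: 0.0001
finger_force: 2.8
t: 9.78
position: [0.5041, 0.1589, 0.0934]
orientation: [0.391, -3.117, -0.0]
force: [-2.5, 0.0, 6.2]
grip_width: 0.0003
finger_force: 2.8
6.693332409607967 [0.50405338 0.15890676 0.093438  ]
```

View pics/pr.png

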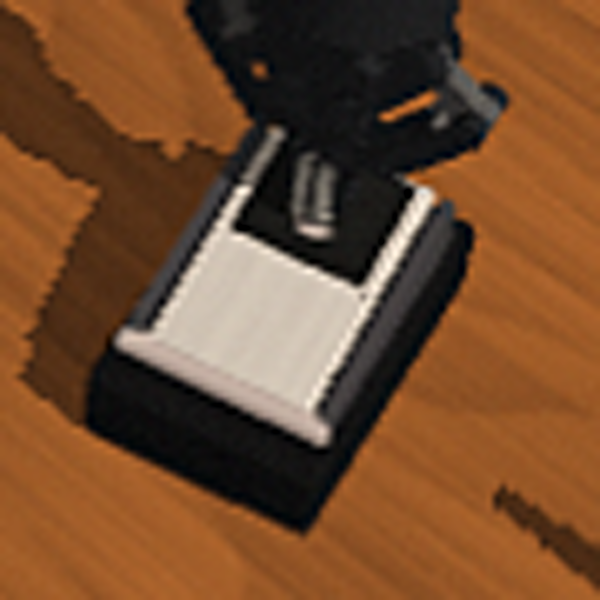

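The fingertips press the pad at (315,230), and the paddle's top looks about level with the cheek edges. About 14 mm of travel since contact and 6.7 N steady both match halfway (roughly 0.15–0.19 rad), so I'm handing in.

```bash
python3 -m handwheel '[[0,[0,0,0],[0,0,0]],[0,[0,0,0],[0,0,0]]]'; python3 -c "from rig import finish_job;print(finish_job())"
```

```text
t: 10.48
position: [0.5041, 0.1589, 0.0934]
orientation: [0.391, -3.117, -0.0]
force: [-3.1, -0.3, 6.0]
grip_width: -0.0003
finger_force: 2.8
the job is handed in; nothing more can be done
None
```

The lid is fully closed, lowered without a slam, and I handed the job in at about 10.5 s with the robot still pressing the paddle about halfway (estimated 0.15–0.19 rad, about 6.5 N); the jar, hammer and mandrel were not touched, and no verdict was returned.

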